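# Tighten the clamping nut at the bottom of the pump head's bore

## Task

The clamping nut at the bottom of the pump head's deep bore is loose. Take from the grey stand the T-handle nut driver that is long enough to reach it, lower its socket down the bore onto the nut and turn the nut clockwise (seen from above) until it is tight against its stop. Then put the driver back upright in its well, so that both drivers stand in the stand, and leave the glassware and the bottle round the work standing where they are.

Things in the scene. Friction and masses are not known exactly. Their poses are not given: they have to be found in the camera images.
- long_driver: The long T-handle nut driver, 160 mm long, about 250 g, loose, upright in one of the stand's two wells. Origin at the centre of its lower end, z up its shaft (16 mm diameter), x along the T-bar. Dark socket of 32 mm diameter 22 to 48 mm above the origin; below it four round-ended pins of 7 mm diameter reach down to the lower end, 12 mm from the axis, midway between the x and y axes.
- long_driver_bar (a point): Centre of the long driver's T-bar, on its axis 150 mm above the lower end: an orange bar with black bands, 90 mm long (x), 18 mm wide (y), 20 mm high, its top being the driver's top. Axes as the driver's.
- short_driver: A short T-handle nut driver of the same make, only 85 mm long: too short to reach the nut, since its T-bar would meet the pump head's top first. It stands in the other well of the stand. Origin and axes as for the long one; its T-bar's centre is 75 mm above the origin.
- pump: The pump, fixed to the table, 125 mm high: an upright finned aluminium head of 100 mm diameter with a blue motor lying behind it. Origin on the table on the bore's vertical axis, x toward the motor (the motor reaches 212 mm behind the axis, all of it below 118 mm), z up. Two short brass hose barbs stand out at the sides (y), 79 mm from the axis, 75 mm high.
- bore_mouth (a point): Centre of the bore's mouth, in the top face of the pump head, 125 mm above the table. The bore is vertical; its conical mouth is 54 mm wide and narrows within 12 mm to the bore's 38 mm diameter. The bore is 95 mm deep.
- nut_seat (a point): Centre of the bore's floor, 30 mm above the table, x along the pump's x. With the driver fully on the nut its lower end rests on this floor.
- nut_top (a point): Top of the brass nut on the bore's axis, 18 mm above the floor; x and y turn with the nut. Thin hub, 9 mm wide, with four upright fins along x and y, 15.5 mm out from the axis, 4 mm thick, crests rounded. The pins drop between the fins when the driver's x lies along the nut's x or y, +-0.3 rad; if they land on the fins, turning the driver a little lets it drop the last 18 mm.
- nut (a joint): Turn of the nut in rad, growing clockwise seen from above (tightening): starts at 0 to 0.3 (loose), hard stop at 1.2 (tight). It turns against steady friction of about 0.12 N m and stays where it is left. At 0 the nut's x axis lies along the pump's x.
- stand: Grey block fixed to the table, 85 mm (x) by 200 mm (y) by 50 mm high, with two round wells for the drivers. Origin under its centre on the table.
- well_left (a point): Centre of the mouth of one well, in the stand's top face 50 mm above the table, 55 mm toward the stand's +y. The well is 38 mm wide and 38 mm deep with a chamfered rim; a driver standing in it has its lower end 12 mm above the table.
- well_right (a point): Centre of the mouth of the other well, 55 mm toward the stand's -y; the same size.
- beaker: Clear glass beaker, 72 mm wide, 98 mm high, standing loose behind the work; origin under its centre. A bystander.
- salt_bottle: White plastic bottle with white cap, 49 mm wide, 84 mm high, standing loose to the right of the stand; origin under its centre. A bystander.
- flask_low: Clear conical glass flask, 88 mm wide, 110 mm high, standing loose to the right of the stand; origin under its centre. A bystander.

How it is judged:
By the outcome, as a careful person would: the job done as asked, in the order asked, and still so for the second after the job is handed in, with the robot touching nothing.
It also fails if it takes over 58 s, if anything falls off the work surface, if the arm or the gripper's body presses on something with over 40 N, if the wrist force passes 120 N, or if a joint passes its speed limit or range.

## Robot

A 7-joint arm with a two-finger parallel gripper is mounted at the origin on a cart in front of the work surface, level with it; the furniture and walls round the work are solid. World frame = base frame: x ahead of the robot, y to its left, z up, the work surface at z = 0. Lengths are in m, angles in rad, forces in N, time in s.
With the tool pointing down it reaches from about 0.4 to 0.85 m from the base axis. Payload 10.4 kg.
Tool frame: the origin (TCP) lies between the finger pads; the fingertips stand r.nose_length ahead of it and the grasp point (between the pads) lies 6 mm ahead of it (r.nose_length is the distance from the TCP to the fingertips, in m); z points along the fingers, x is the direction in which the jaws open and shut, and the axes are right-handed (so a half turn about z gives the same grasp; the last joint's range is limited). The gripper opens to 87 mm and grips with 3 to 60 N. Pads are 19 mm wide; open, the fingers measure 117 mm over their backs; the gripper's body (75 mm by 190 mm) begins 51 mm behind the grasp point.
Start: joints at [1.277, 0.332, -0.065, 1.46, 0.022, 1.35, -0.088], TCP at [0.167, -0.602, 0.214] pointing down, gripper open.
Joint ranges: [-2.6, 2.6], [-0.5, 2.12], [-1.47, 1.34], [0.16, 2.42], [-1.27, 4.41], [0.06, 2.06], [-2.6, 2.6]. Speed limits (rad/s): [2.22, 2.22, 2.79, 2.79, 3.14, 3.14, 3.14].

## Interface

Orientations are given as a unit quaternion [x, y, z, w].
In Python, from bench import r gives the robot as it stands. The module is installed in compiled form; this text tells all that it offers.
- The arm moves only by the shell command python3 -m creep 'ROWS' [OPENING] [FORCE]. ROWS is JSON, a list of rows, each an object of numbers: "x", "y", "z": the shift along the world's x, y, z in m; "spin": the turn about the world's z in degrees. In form: [{"x": .., "y": .., "z": .., "spin": ..}, ...]. A call has 1 to 12 rows; each row is the pose to reach, as a shift and turn from the pose commanded when the call began; what a row does not reach only later rows make up. A row lasts 1/8 s, in which the tool goes at most 62.5 mm and 10.7 degrees, less where a joint would pass 70% of its speed; a pose out of reach is approached as far as the arm can. A call with a gripper value outside its range is refused whole. OPENING is the finger opening in m, from 0 to 0.087, set as the call begins (- or left out, the last holds). The fingers move at their own pace and stop on an object; FORCE is the grip in N (left out, the last holds). Time passes only in rows, so rows that repeat a pose let the fingers close. It gives the time, the measured TCP pose, the force and the opening at its end, in the units of the state.
- r.read_state(): the state, without advancing time (a new reading comes with each control period).
- r.camera(name): name is "scene" or "top" or "wrist"; returns a dict with "pixels" (384x512x3 uint8, blue, green, red), "z_map" (384x512 float32, m along the optical axis (not along the pixel's ray), 0 where there is no reading), "K" (3x3 intrinsics, pixels), "R" (3x3) and "t" (3): a world point X has camera coordinates R X + t. Camera axes: x right, y down, z forward; pixel columns grow to the right and rows downward; lengths in m; the calibration is good to about 2 mm. A picture is of the moment at which its call begins.
- r.close_job(): hands the job in, once; it reports no verdict.
The state is a dict: "time": time; "joint_positions": joint angles; "joint_vel": joint speeds; "joint_torque": joint torques, N m; "ee_pos": TCP position; "eef_rot": TCP orientation; "ft_force": force on the tool from outside, world axes, zero at the start; "torque": the same for the moment, N m; "width": finger opening in m.
Only numpy, scipy, OpenCV 4.12 (cv2) and the standard library are available. Lean on these libraries where they do the work, as an engineer would, in place of code of your own. Each camera call takes 0.05 s, during which the arm holds its last target. There are 200 camera calls.

## Working session

There is one attempt and no reset: what is moved stays moved. The work goes in short steps, Python scripts to look and compute and a shell command to move; the robot and the scene stay as the last step left them, time stands still between calls to the robot, and variables do not carry over. Pictures are saved under pics/ and viewed, about 8 in all and at most 12, crops included, and the job is handed in when it is done.

```bash
mkdir -p pics; cat > h.py <<'E'
import numpy as np, cv2
from bench import r
def cam(n,f=None):
    c=r.camera(n)
    np.savez('last_'+n+'.npz',**c)
    if f: cv2.imwrite('pics/'+f,c['pixels'])
    return c
def cloud(c):
    z=c['z_map'];K=np.array(c['K']);v,u=np.mgrid[:z.shape[0],:z.shape[1]]
    P=np.stack([(u-K[0,2])/K[0,0]*z,(v-K[1,2])/K[1,1]*z,z],-1)
    W=(P-np.array(c['t']))@np.array(c['R']); W[z==0]=np.nan
    return W
E
python3 - <<'E'
from h import *
print(r.read_state(),r.nose_length)
a=cam('top');b=cam('scene')
cv2.imwrite('pics/a.png',cv2.resize(a['pixels'],(800,600)))
cv2.imwrite('pics/b.png',cv2.resize(b['pixels'],(800,600)))
for c in(a,b):print(c['K'],c['R'],c['t'])
E
```

```text
{'time': 0.0, 'joint_positions': array([ 1.27738691,  0.33288684, -0.0647048 ,  1.46094275,  0.02161273,
        1.3498932 , -0.08850128]), 'joint_vel': array([ 0.00044046,  0.00157232, -0.002023  , -0.00043433,  0.00014837,
        0.00047605,  0.00049892]), 'joint_torque': array([-9.63997009e-04, -6.23276854e+01,  2.46131024e-02, -3.89900243e+01,
       -6.12559961e-02,  4.00157191e-02,  1.26593654e-04]), 'ee_pos': array([ 0.16708013, -0.60183921,  0.21324394]), 'eef_rot': array([ 7.96095745e-01, -6.05170265e-01, -5.93297490e-04, -4.02689742e-04]), 'ft_force': array([0.42933517, 0.33198425, 0.0727195 ]), 'torque': array([-0.00951056, -0.00606045,  0.01458399]), 'width': 0.08688521083604969} 0.025
[[385.32291071   0.         252.47404567]
 [  0.         385.32291071 196.68692568]
 [  0.           0.           1.        ]] [[ 9.92429733e-04 -9.99967359e-01 -8.01851293e-03]
 [-9.96511976e-01 -3.19839531e-04 -8.34492665e-02]
 [ 8.34439779e-02  8.07336170e-03 -9.96479766e-01]] [-0.09989869  0.5796233   1.29778929]
[[449.24043394   0.         254.28508663]
 [  0.         449.24043394 193.17938426]
 [  0.           0.           1.        ]] [[-0.73761083 -0.67522167  0.0024395 ]
 [-0.28173641  0.30448095 -0.90989887]
 [ 0.61364065 -0.67183856 -0.41482298]] [0.32852358 0.28491594 1.02125526]
```

View pics/a.png

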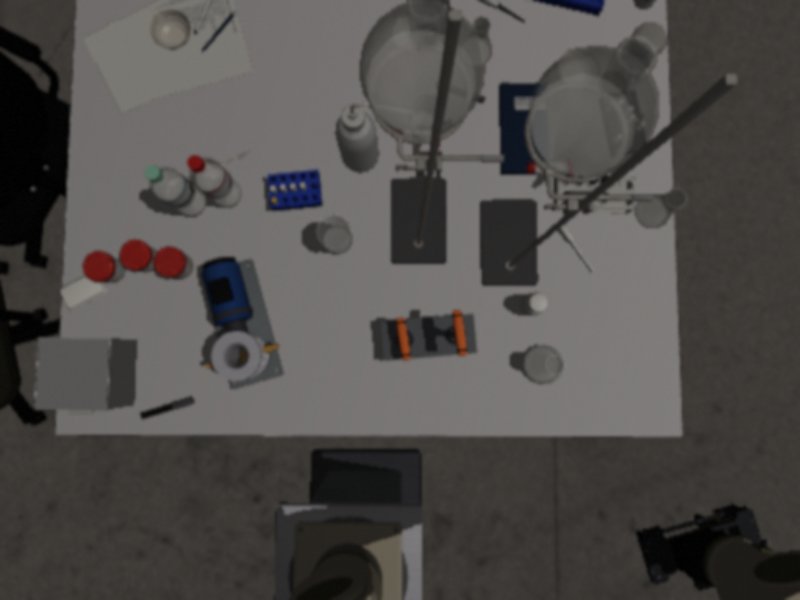

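View pics/b.png

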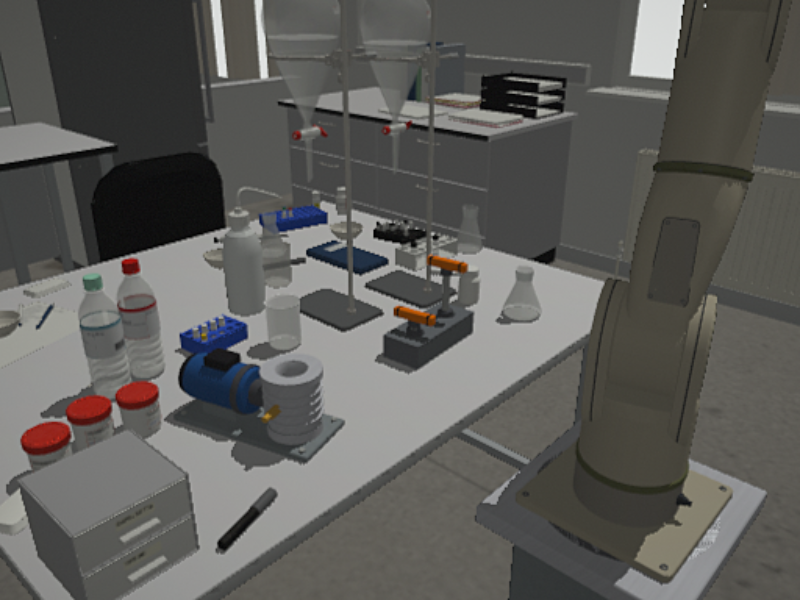

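Top view: the pump bore is at about (237,355). The stand is at (425,335), with orange T-bars at (403,338), short, and (460,333), long and taller in the scene view. The flask is at (541,364) and the bottle at (537,303). Next I'll measure these.

```bash
cat > m.py <<'E'
from h import *
for n in('top','scene'):
    c=dict(np.load(f'last_{n}.npz'));W=cloud(c);hsv=cv2.cvtColor(c['pixels'],cv2.COLOR_BGR2HSV)
    m=((hsv[...,0]<14)&(hsv[...,1]>170)&(hsv[...,2]>70)).astype(np.uint8)
    k,l,s,ce=cv2.connectedComponentsWithStats(m)
    for i in range(1,k):
        if s[i,4]<15: continue
        p=W[l==i];p=p[np.isfinite(p[:,2])]
        if not len(p) or p[:,0].max()>.75: continue
        zt=np.percentile(p[:,2],90); q=p[p[:,2]>zt-.012]
        rc=cv2.minAreaRect((q[:,:2]*1000).astype(np.float32))
        print(n,s[i],'z',zt.round(3),'mean',q.mean(0).round(4),'rect',np.round(rc[0],1),np.round(rc[1],1),round(rc[2],1))
c=dict(np.load('last_top.npz'));W=cloud(c);x,y,z=np.moveaxis(W,-1,0)
def top(name,mask):
    p=W[mask];print(name,len(p),'mean',p.mean(0).round(4),'rect',cv2.minAreaRect((p[:,:2]*1000).astype(np.float32)))
    return p
v,u=np.mgrid[:384,:512]
p=top('pump',(abs(z-.125)<.008)&(u>120)&(u<175)&(v>205)&(v<250))
print(cv2.minEnclosingCircle((p[:,:2]*1000).astype(np.float32)))
top('stand',(abs(z-.05)<.007)&(u>230)&(u<312)&(v>190)&(v<236))
for nm,a in(('flask',(330,365,215,250)),('bottle',(325,355,182,205)),('beaker',(190,230,135,165))):
    w=(z>.03)&(u>a[0])&(u<a[1])&(v>a[2])&(v<a[3]); top(nm,w)
E
python3 m.py
```

```text
top [ 77 154  20  19 280] z 0.076 mean [0.6881 0.4547 0.0731] rect [687.7 454.8] [61.8 59.5] 62.9
top [ 99 159  20  18 280] z 0.076 mean [0.6731 0.3815 0.0728] rect [673.5 382.2] [58.7 63.5] 2.3
top [ 54 162  19  18 272] z 0.076 mean [0.6638 0.5319 0.0731] rect [664.3 532.3] [61.9 57.8] 71.3
top [291 199   7  28 137] z 0.174 mean [ 0.5187 -0.2264  0.1714] rect [ 519.4 -226.1] [82.8 16.1] 7.1
top [254 204   8  26 131] z 0.099 mean [ 0.5102 -0.1172  0.096 ] rect [ 509.7 -117.5] [82.  17.6] 9.5
scene [252 196  10   9  25] z 0.097 mean [ 0.5413 -0.108   0.0924] rect [ 536.4 -110.2] [30.3 16.8] 16.7
scene [259 197  14   7  26] z 0.097 mean [ 0.5032 -0.1163  0.0947] rect [ 502.9 -119.2] [49.4 16.9] 6.4
scene [ 74 244  27  18 361] z 0.074 mean [0.6668 0.3869 0.0713] rect [670.2 385.1] [63.4 65.6] 79.5
scene [ 14 270  31  21 476] z 0.074 mean [0.6565 0.5376 0.0712] rect [661.5 536. ] [65.  63.3] 9.1
pump 649 mean [0.4745 0.2205 0.1245] rect ((473.845458984375, 220.26043701171875), (99.02342224121094, 97.5928955078125), 89.89105224609375)
((475.1271667480469, 220.11099243164062), 50.5030517578125)
stand 1118 mean [ 0.515  -0.1686  0.0496] rect ((515.4229736328125, -172.36907958984375), (84.93032836914062, 200.5258331298828), 5.1217265129089355)
flask 311 mean [ 0.4573 -0.4161  0.0625] rect ((457.4538879394531, -421.1172180175781), (66.62237548828125, 72.78746032714844), 84.20225524902344)
bottle 194 mean [ 0.5856 -0.3943  0.0716] rect ((586.920166015625, -397.0030517578125), (47.546417236328125, 43.028560638427734), 25.945058822631836)
beaker 226 mean [0.7406 0.0322 0.072 ] rect ((735.8533325195312, 29.456623077392578), (70.30709838867188, 70.92387390136719), 79.24173736572266)
```

```bash
python3 -m creep '[{"z":0.05,"spin":10},{"x":0.03,"y":0.03,"z":0.09,"spin":20},{"x":0.06,"y":0.07,"z":0.1,"spin":30},{"x":0.1,"y":0.11,"z":0.1,"spin":40},{"x":0.14,"y":0.15,"z":0.1,"spin":50},{"x":0.18,"y":0.19,"z":0.1,"spin":60},{"x":0.21,"y":0.23,"z":0.1,"spin":70},{"x":0.25,"y":0.27,"z":0.1,"spin":80},{"x":0.28,"y":0.3,"z":0.1,"spin":90},{"x":0.31,"y":0.33,"z":0.1,"spin":100},{"x":0.33,"y":0.355,"z":0.1,"spin":110},{"x":0.352,"y":0.376,"z":0.1,"spin":120}]' 0.06 40
python3 -m creep '[{"spin":10},{"spin":20},{"spin":30},{"spin":40},{"spin":50},{"spin":51.5},{"spin":51.5}]'
python3 - <<'E'
from h import *
c=cam('wrist');cv2.imwrite('pics/c.png',cv2.resize(c['pixels'],(800,600)))
s=r.read_state();print(s['ee_pos'],s['eef_rot'],s['joint_positions'])
W=cloud(c);hsv=cv2.cvtColor(c['pixels'],cv2.COLOR_BGR2HSV)
m=(hsv[...,0]<14)&(hsv[...,1]>170)&(hsv[...,2]>70)
for lo,hi in((.155,.18),(.085,.105)):
    q=W[m&(W[...,2]>lo)&(W[...,2]<hi)]
    if len(q)>9: print(len(q),q.mean(0),cv2.minAreaRect((q[:,:2]*1000).astype(np.float32)))
E
```

```text
[ 0.16711002 -0.60193113  0.21344898] [ 7.96091680e-01 -6.05175783e-01 -4.55279077e-04 -3.16674246e-04] [ 1.2773859   0.33274043 -0.06469253  1.46070474  0.0215962   1.34995172
 -0.08849574]invalid input at $[0]: expected keys x, y, z, spin
invalid input at $[0]: expected keys x, y, z, spin
```

View pics/c.png

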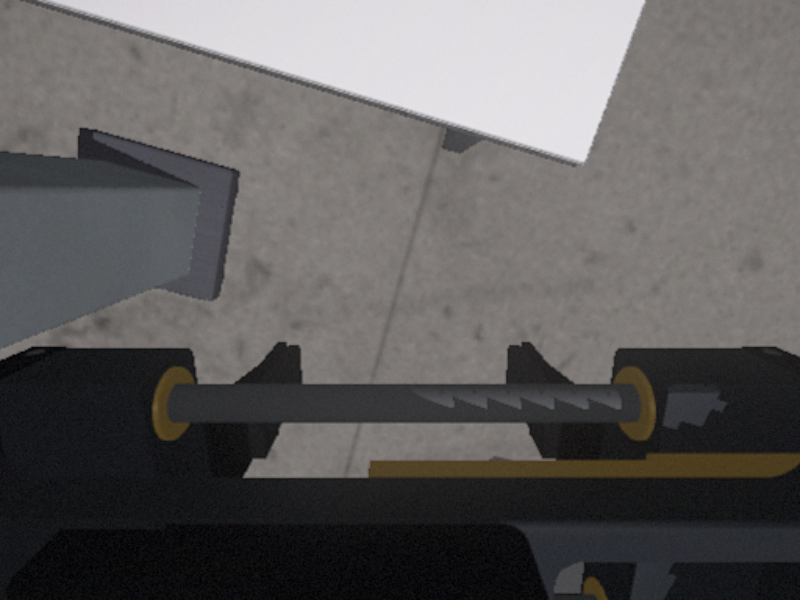

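The moves were refused because every row needs all four keys, so this picture shows only the start pose: gripper fingers, floor and table corner. I'll send them again.

```bash
python3 -m creep '[{"x":0,"y":0,"z":0.05,"spin":10},{"x":0.03,"y":0.03,"z":0.09,"spin":20},{"x":0.06,"y":0.07,"z":0.1,"spin":30},{"x":0.1,"y":0.11,"z":0.1,"spin":40},{"x":0.14,"y":0.15,"z":0.1,"spin":50},{"x":0.18,"y":0.19,"z":0.1,"spin":60},{"x":0.21,"y":0.23,"z":0.1,"spin":70},{"x":0.25,"y":0.27,"z":0.1,"spin":80},{"x":0.28,"y":0.3,"z":0.1,"spin":90},{"x":0.31,"y":0.33,"z":0.1,"spin":100},{"x":0.33,"y":0.355,"z":0.1,"spin":110},{"x":0.352,"y":0.376,"z":0.1,"spin":120}]' 0.06 40
python3 -m creep '[{"x":0,"y":0,"z":0,"spin":10},{"x":0,"y":0,"z":0,"spin":20},{"x":0,"y":0,"z":0,"spin":30},{"x":0,"y":0,"z":0,"spin":40},{"x":0,"y":0,"z":0,"spin":50},{"x":0,"y":0,"z":0,"spin":51.5},{"x":0,"y":0,"z":0,"spin":51.5}]'
cat > w.py <<'E'
from h import *
import sys
c=cam('wrist');cv2.imwrite('pics/'+sys.argv[1],cv2.resize(c['pixels'],(800,600)))
s=r.read_state();print(s['ee_pos'],s['eef_rot'],s['joint_positions'])
x,y=s['eef_rot'][:2];print('toolx yaw',np.degrees(np.arctan2(2*x*y,x*x-y*y)))
W=cloud(c);hsv=cv2.cvtColor(c['pixels'],cv2.COLOR_BGR2HSV)
m=(hsv[...,0]<14)&(hsv[...,1]>170)&(hsv[...,2]>70)
for lo,hi in((.155,.18),(.085,.105)):
    q=W[m&(W[...,2]>lo)&(W[...,2]<hi)]
    if len(q)>9: print(len(q),q.mean(0),cv2.minAreaRect((q[:,:2]*1000).astype(np.float32)))
E
python3 w.py d.png
```

```text
time: 1.65
ee_pos: [0.5198, -0.225, 0.314]
eef_rot: [0.921, 0.39, -0.0, -0.0]
ft_force: [-0.9, -0.1, 0.1]
width: 0.06
time: 2.52
ee_pos: [0.5191, -0.2263, 0.3139]
eef_rot: [0.664, 0.748, -0.0, -0.0]
ft_force: [-0.2, -0.3, 0.4]
width: 0.0601
[ 0.5191615  -0.22625243  0.31398048] [ 6.63684721e-01  7.48012417e-01 -3.27391128e-06 -1.19869916e-04] [ 0.90992897  0.23452334 -0.69680159  1.42395706  0.14966916  1.5370161
  1.91175258]
toolx yaw 96.8369997512928
853 [ 0.5148887  -0.22952654  0.17169664] ((517.2319946289062, -229.56851196289062), (86.5109634399414, 15.845966339111328), 7.077165126800537)
389 [ 0.49153334 -0.1237791   0.09573965] ((507.27520751953125, -119.9632568359375), (85.18457794189453, 16.866472244262695), 9.442157745361328)
```

View pics/d.png

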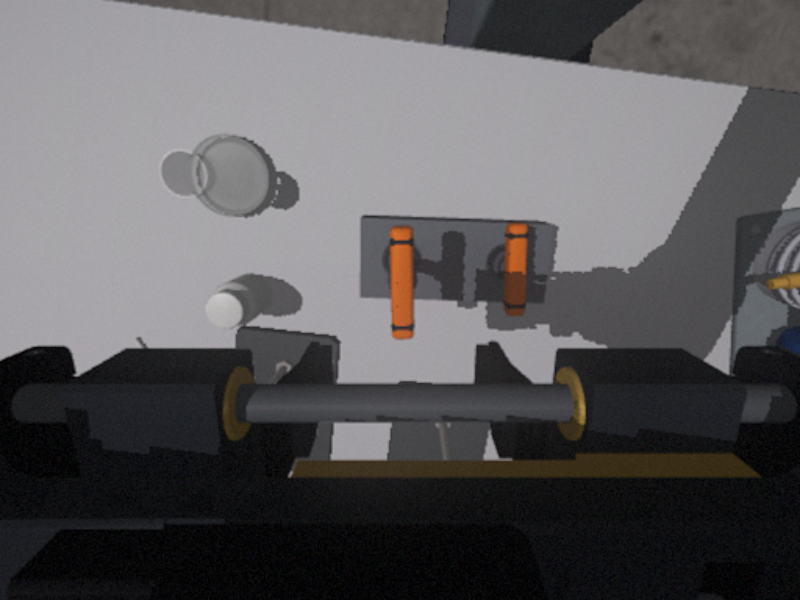

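The long bar is centred at about (401,282) px, and the measured centre is about (.518,-.228) at 7°. The short bar is at (516,270). I'll descend and grip.

```bash
python3 -m creep '[{"x":0,"y":-0.002,"z":-0.04,"spin":0},{"x":0,"y":-0.002,"z":-0.08,"spin":0},{"x":0,"y":-0.002,"z":-0.11,"spin":0},{"x":0,"y":-0.002,"z":-0.13,"spin":0},{"x":0,"y":-0.002,"z":-0.146,"spin":0},{"x":0,"y":-0.002,"z":-0.146,"spin":0}]'
python3 -m creep '[{"x":0,"y":0,"z":0,"spin":0},{"x":0,"y":0,"z":0,"spin":0},{"x":0,"y":0,"z":0,"spin":0},{"x":0,"y":0,"z":0,"spin":0},{"x":0,"y":0,"z":0,"spin":0},{"x":0,"y":0,"z":0,"spin":0}]' 0 60
```

```text
time: 3.32
ee_pos: [0.5187, -0.2281, 0.1672]
eef_rot: [0.663, 0.749, -0.0, -0.001]
ft_force: [-0.1, -0.3, 0.4]
width: 0.0602
time: 4.08
ee_pos: [0.5192, -0.2282, 0.1681]
eef_rot: [0.662, 0.749, 0.0, -0.0]
ft_force: [-0.1, 0.4, 0.4]
width: 0.0082
```

```bash
python3 - <<'E'
from h import *
# pump: pose refinement from saved top image
c=dict(np.load('last_top.npz'));W=cloud(c);x,y,z=np.moveaxis(W,-1,0);v,u=np.mgrid[:384,:512]
m=(abs(z-.125)<.006)&(u>120)&(u<175)&(v>205)&(v<250)
q=W[m];cnt=cv2.minEnclosingCircle((q[:,:2]*1000).astype(np.float32));print(cnt)
# inner hole: dist from centre of the nearest ring points in angular bins
from scipy.optimize import least_squares
C=np.array(cnt[0])
d=q[:,:2]*1000-C;a=np.arctan2(d[:,1],d[:,0]);rr=np.hypot(*d.T)
b=(a/np.pi*12).astype(int)
I=np.array([d[b==k][rr[b==k].argmin()] for k in np.unique(b)]);O=np.array([d[b==k][rr[b==k].argmax()] for k in np.unique(b)])
for P in(I,O):
    s=least_squares(lambda t:np.hypot(P[:,0]-t[0],P[:,1]-t[1])-t[2],[0,0,30],loss='soft_l1');print(C+s.x[:2],s.x[2])
hsv=cv2.cvtColor(c['pixels'],cv2.COLOR_BGR2HSV)
bm=(hsv[...,0]>100)&(hsv[...,0]<130)&(hsv[...,1]>120)&(z>.04)&(u>120)&(u<170)&(v>160)&(v<215)
p=W[bm];r2=cv2.minAreaRect((p[:,:2]*1000).astype(np.float32));print('motor',p.mean(0),r2,'dir',np.degrees(np.arctan2(r2[0][1]-C[1],r2[0][0]-C[0])))
bp=W[(z<.03)&(z>.004)&(u>120)&(u<190)&(v>160)&(v<250)];print('plate',cv2.minAreaRect((bp[:,:2]*1000).astype(np.float32)),np.median(bp[:,2]))
E
```

```text
((475.1271667480469, 220.11099243164062), 50.5030517578125)
[475.22053783 220.41586441] 23.230023082088085
[474.74666735 220.24565416] 49.710239214193
motor [0.6118939  0.25095061 0.09333336] ((608.3264770507812, 256.96990966796875), (129.10409545898438, 74.79553985595703), 16.69684410095215) dir 15.467832512893908
plate ((553.4395751953125, 240.702880859375), (309.2005615234375, 239.10330200195312), 0.7110165357589722) 0.010991992387030462
```

The opening is 8 mm, but the bar is 18 mm wide. I'll look before moving anything.

```bash
python3 - <<'E'
from h import *
c=cam('scene');print(r.read_state()['width'])
a=c['pixels'][110:250,220:360];cv2.imwrite('pics/e.png',cv2.resize(a,(600,600),interpolation=cv2.INTER_CUBIC))
E
```

```text
0.0053610247697554085
```

View pics/e.png

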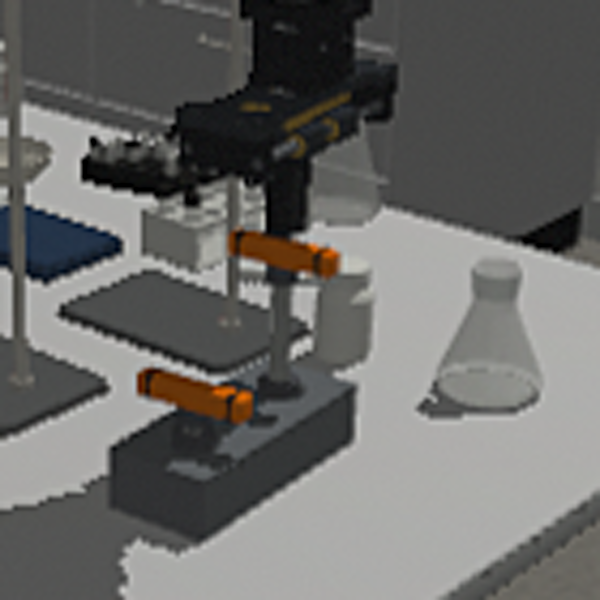

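```bash
python3 w.py f.png; python3 - <<'E'
from h import *
c=dict(np.load('last_wrist.npz'));print(r.read_state()['width'],r.read_state()['ft_force'])
# scene: orange & finger cloud
c=dict(np.load('last_scene.npz'));W=cloud(c);print(W.shape)
hsv=cv2.cvtColor(c['pixels'],cv2.COLOR_BGR2HSV);v,u=np.mgrid[:384,:512]
m=(hsv[...,0]<14)&(hsv[...,1]>170)&(u>265)&(u<305)&(v>155)&(v<180);q=W[m];print('bar',q.mean(0),q.min(0),q.max(0))
for vv in(152,156,160,172,173,174,176,180):
  print(vv,[(W[vv,uu].round(3).tolist(),c['pixels'][vv,uu].tolist()) for uu in(284,287)])
E
```

```text
[ 0.51921697 -0.22821752  0.16805452] [ 6.62506465e-01  7.49056192e-01  3.73147696e-05 -6.10761421e-05] [ 0.90701526  0.30945557 -0.68392058  1.6506579   0.20375561  1.25431821
  1.87584369]
toolx yaw 97.01737700172991
1449 [ 0.49897736 -0.23146437  0.17162034] ((517.20361328125, -228.26063537597656), (86.97486877441406, 17.248884201049805), 9.227910995483398)
1419 [ 0.50228363 -0.12258781  0.09554308] ((506.8375549316406, -120.52728271484375), (83.97056579589844, 16.9521484375), 9.175995826721191)
0.00247162782704404 [ 0.59199924 -0.06264477  0.02732373]
(384, 512, 3)
bar [nan nan nan] [nan nan nan] [nan nan nan]
152 [([0.512, -0.207, 0.225], [17, 15, 15]), ([0.508, -0.218, 0.223], [18, 17, 17])]
156 [([0.515, -0.212, 0.209], [16, 16, 16]), ([0.509, -0.22, 0.209], [20, 18, 19])]
160 [([0.516, -0.214, 0.195], [17, 15, 16]), ([0.508, -0.219, 0.196], [18, 19, 18])]
172 [([0.522, -0.223, 0.151], [32, 40, 57]), ([0.509, -0.221, 0.155], [20, 52, 97])]
173 [([0.512, -0.211, 0.154], [44, 39, 34]), ([0.505, -0.217, 0.154], [36, 39, 44])]
174 [([0.517, -0.217, 0.147], [39, 36, 35]), ([0.505, -0.217, 0.151], [39, 34, 33])]
176 [([0.518, -0.219, 0.139], [45, 45, 44]), ([0.509, -0.223, 0.141], [51, 51, 50])]
180 [([0.519, -0.221, 0.125], [61, 63, 62]), ([0.51, -0.224, 0.126], [84, 86, 86])]
```

View pics/f.png

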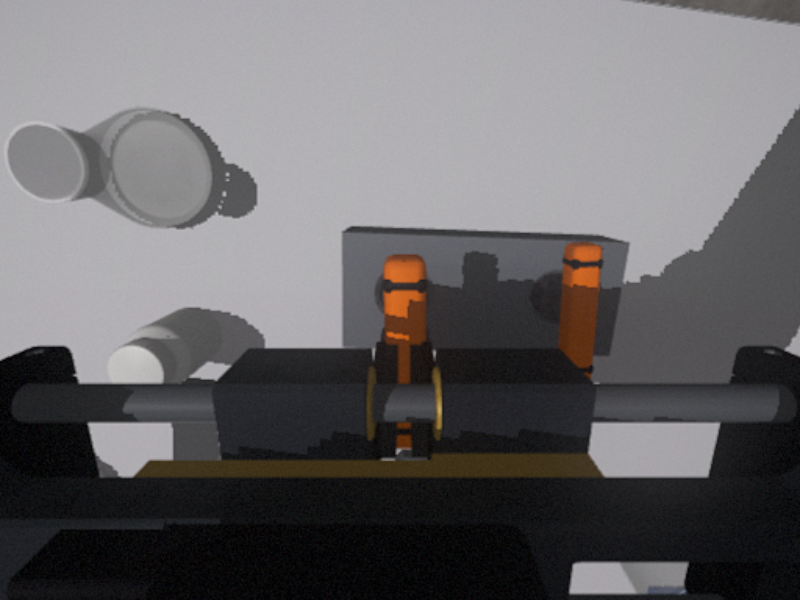

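The picture doesn't settle it: the pads look as though they closed above the bar, with orange still visible between them at (403,370). I'll check fingertip height in the wrist depth map.

```bash
python3 - <<'E'
from h import *
c=dict(np.load('last_wrist.npz'));W=cloud(c);print(c['K'][0,0])
for v in(200,215,219,222,225,230,236):
  print(v,[(u,(W[v,u]*1000).round().tolist() if np.isfinite(W[v,u,0]) else None) for u in(238,242,246,250,254,258,262,266,270,274,278)])
a=c['pixels'][190:310,200:320];cv2.imwrite('pics/g.png',cv2.convertScaleAbs(cv2.resize(a,(600,600),interpolation=cv2.INTER_CUBIC),alpha=2.2))
s=r.read_state();print(s['width'],s['ft_force'],s['time'])
E
```

```text
265.2082013624771
200 [(238, [536.0, -250.0, 50.0]), (242, [535.0, -246.0, 51.0]), (246, [498.0, -240.0, 170.0]), (250, [497.0, -237.0, 171.0]), (254, [497.0, -235.0, 172.0]), (258, [496.0, -232.0, 172.0]), (262, [496.0, -230.0, 172.0]), (266, [496.0, -227.0, 173.0]), (270, [496.0, -224.0, 170.0]), (274, [531.0, -210.0, 49.0]), (278, [530.0, -205.0, 50.0])]
215 [(238, [554.0, -248.0, 51.0]), (242, [553.0, -244.0, 50.0]), (246, [515.0, -239.0, 152.0]), (250, [508.0, -236.0, 171.0]), (254, [507.0, -233.0, 172.0]), (258, [507.0, -231.0, 172.0]), (262, [506.0, -228.0, 173.0]), (266, [506.0, -226.0, 172.0]), (270, [506.0, -223.0, 171.0]), (274, [512.0, -218.0, 153.0]), (278, [548.0, -203.0, 51.0])]
219 [(238, [559.0, -248.0, 49.0]), (242, [508.0, -241.0, 180.0]), (246, [508.0, -238.0, 179.0]), (250, [511.0, -236.0, 171.0]), (254, [510.0, -233.0, 172.0]), (258, [510.0, -230.0, 172.0]), (262, [509.0, -228.0, 172.0]), (266, [509.0, -225.0, 171.0]), (270, [507.0, -223.0, 177.0]), (274, [506.0, -221.0, 178.0]), (278, [553.0, -202.0, 49.0])]
222 [(238, [562.0, -248.0, 50.0]), (242, [509.0, -241
[... 673 characters left out ...]
0, 197.0]), (246, [508.0, -238.0, 196.0]), (250, [509.0, -235.0, 193.0]), (254, [509.0, -233.0, 193.0]), (258, [518.0, -229.0, 171.0]), (262, [517.0, -227.0, 172.0]), (266, [508.0, -226.0, 193.0]), (270, [508.0, -224.0, 193.0]), (274, [506.0, -222.0, 196.0]), (278, [506.0, -219.0, 196.0])]
236 [(238, [483.0, -240.0, 260.0]), (242, [509.0, -240.0, 204.0]), (246, [510.0, -237.0, 201.0]), (250, [509.0, -235.0, 201.0]), (254, [509.0, -233.0, 201.0]), (258, [522.0, -229.0, 172.0]), (262, [522.0, -226.0, 172.0]), (266, [508.0, -226.0, 201.0]), (270, [508.0, -224.0, 201.0]), (274, [506.0, -222.0, 205.0]), (278, [482.0, -227.0, 259.0])]
0.00247162782704404 [ 0.59199924 -0.06264477  0.02732373] 4.175
```

View pics/g.png

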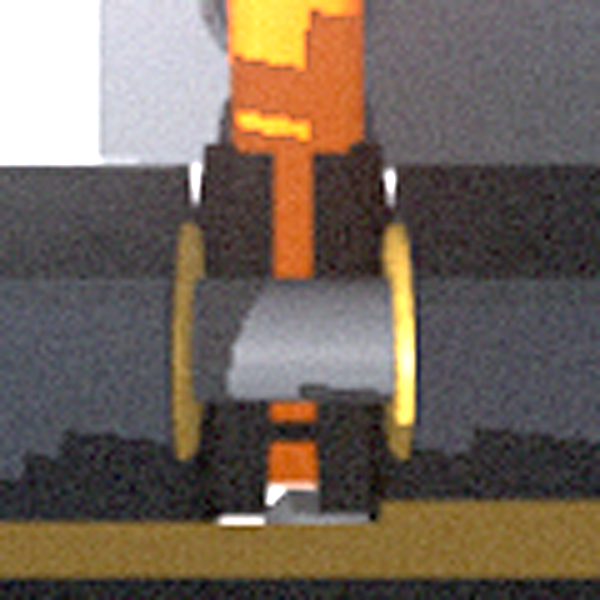

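The wrist depth shows the fingertips ending at z≈.178, just above the bar top (.172). The gripper body is at about .25, so the real tool is about 35 mm higher than the reported TCP implies. In x and y it agrees. The fingers closed on air, so I'll open, go 34 mm lower and grip again.

```bash
python3 -m creep '[{"x":0,"y":-0.001,"z":0,"spin":0},{"x":0,"y":-0.001,"z":0,"spin":0},{"x":0,"y":-0.001,"z":0,"spin":0},{"x":0,"y":-0.001,"z":0,"spin":0},{"x":0,"y":-0.001,"z":0,"spin":0},{"x":0,"y":-0.001,"z":0,"spin":0}]' 0.06 60
python3 -m creep '[{"x":0,"y":0,"z":-0.01,"spin":0},{"x":0,"y":0,"z":-0.02,"spin":0},{"x":0,"y":0,"z":-0.028,"spin":0},{"x":0,"y":0,"z":-0.034,"spin":0},{"x":0,"y":0,"z":-0.034,"spin":0}]'
python3 -m creep '[{"x":0,"y":0,"z":0,"spin":0},{"x":0,"y":0,"z":0,"spin":0},{"x":0,"y":0,"z":0,"spin":0},{"x":0,"y":0,"z":0,"spin":0},{"x":0,"y":0,"z":0,"spin":0},{"x":0,"y":0,"z":0,"spin":0},{"x":0,"y":0,"z":0,"spin":0}]' 0 60
```

```text
time: 4.92
ee_pos: [0.5192, -0.2292, 0.1681]
eef_rot: [0.662, 0.749, 0.0, -0.0]
ft_force: [-0.4, -0.3, 0.5]
width: 0.0544
time: 5.55
ee_pos: [0.5189, -0.2291, 0.1335]
eef_rot: [0.662, 0.749, -0.0, -0.0]
ft_force: [-0.4, 0.1, 0.7]
width: 0.0601
time: 6.42
ee_pos: [0.5193, -0.2292, 0.1341]
eef_rot: [0.663, 0.749, 0.0, -0.0]
ft_force: [0.0, 0.6, 0.0]
width: 0.0232
```

```bash
python3 -m creep '[{"x":0,"y":0,"z":0.005,"spin":0},{"x":0,"y":0,"z":0.015,"spin":0},{"x":0,"y":0,"z":0.025,"spin":0},{"x":0,"y":0,"z":0.025,"spin":0}]'
python3 w.py i.png; python3 -c "
from bench import r;s=r.read_state();print(s['width'],s['ft_force'],s['torque'])"
```

```text
time: 6.92
ee_pos: [0.5198, -0.2294, 0.1603]
eef_rot: [0.663, 0.749, 0.0, 0.001]
ft_force: [0.9, 0.1, -3.2]
width: 0.0233
[ 0.51947111 -0.22935459  0.15956927] [6.62547605e-01 7.49019677e-01 1.08747566e-04 4.26972728e-04] [ 0.90606393  0.31737584 -0.68178062  1.66019322  0.20984059  1.23771209
  1.87302233]
toolx yaw 97.01107356674981
1270 [ 0.49659826 -0.12392768  0.09540411] ((496.86456298828125, -122.0232925415039), (64.1636962890625, 16.895252227783203), 9.304110527038574)
0.02319830992074633 [-1.00103199  0.42097945 -4.22649209] [ 0.0729898  -0.12760389 -0.00980757]
```

View pics/i.png

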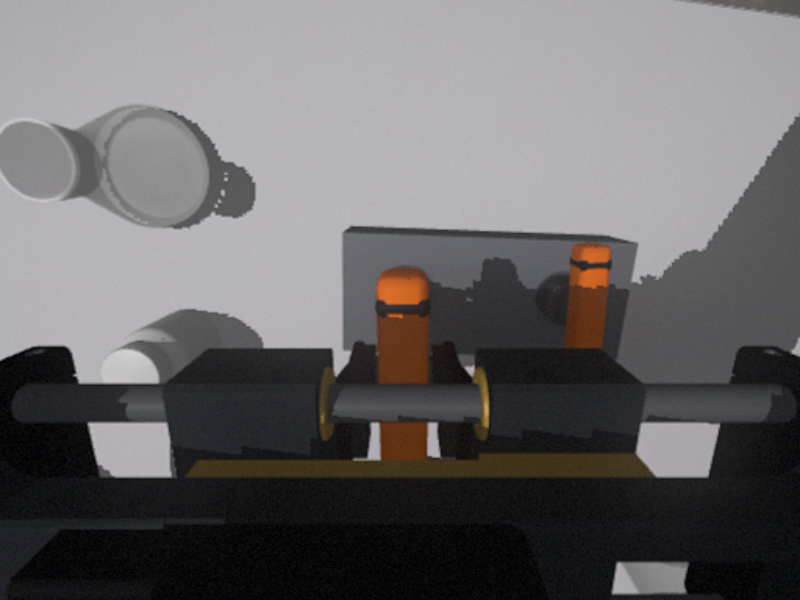

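The driver is gripped; the bar sits centred between the pads at (403,340). The pump yaw is about 16° from the motor and plate, so the nut's x lies between about -1 and 16°. The bar at 7° already suits that. Next I'll lift it and carry it to the bore.

```bash
python3 -m creep '[{"x":0,"y":0,"z":0.03,"spin":0},{"x":0,"y":0,"z":0.07,"spin":0},{"x":0,"y":0,"z":0.11,"spin":0},{"x":0,"y":0.02,"z":0.13,"spin":0},{"x":-0.005,"y":0.06,"z":0.14,"spin":0},{"x":-0.01,"y":0.1,"z":0.14,"spin":0},{"x":-0.015,"y":0.15,"z":0.14,"spin":0},{"x":-0.02,"y":0.2,"z":0.14,"spin":0},{"x":-0.025,"y":0.25,"z":0.14,"spin":0},{"x":-0.03,"y":0.3,"z":0.14,"spin":0},{"x":-0.034,"y":0.35,"z":0.14,"spin":0},{"x":-0.038,"y":0.39,"z":0.14,"spin":0}]'
python3 -m creep '[{"x":-0.003,"y":0.025,"z":0,"spin":0},{"x":-0.005,"y":0.045,"z":0,"spin":0},{"x":-0.0055,"y":0.057,"z":0,"spin":0},{"x":-0.0055,"y":0.0595,"z":0,"spin":0},{"x":-0.0055,"y":0.0595,"z":0,"spin":0}]'
python3 - <<'E'
from h import *
c=cam('scene');print(r.read_state()['joint_positions'])
W=cloud(c)
a=c['pixels'][80:320,80:320];cv2.imwrite('pics/j.png',cv2.convertScaleAbs(cv2.resize(a,(600,600),interpolation=cv2.INTER_CUBIC),alpha=1.5))
t=cam('top');W=cloud(t);x,y,z=np.moveaxis(W,-1,0);hsv=cv2.cvtColor(t['pixels'],cv2.COLOR_BGR2HSV)
E
```

```text
time: 8.48
ee_pos: [0.4796, 0.1638, 0.2985]
eef_rot: [0.662, 0.75, -0.0, -0.0]
ft_force: [0.5, -0.1, -3.5]
width: 0.0231
time: 9.1
ee_pos: [0.4757, 0.2198, 0.2989]
eef_rot: [0.663, 0.749, -0.0, -0.0]
ft_force: [0.1, -0.4, -3.5]
width: 0.023
[ 0.39902945  0.19141595 -1.03518561  1.54566173  0.16493037  1.49873733
  1.05215615]
```

View pics/j.png

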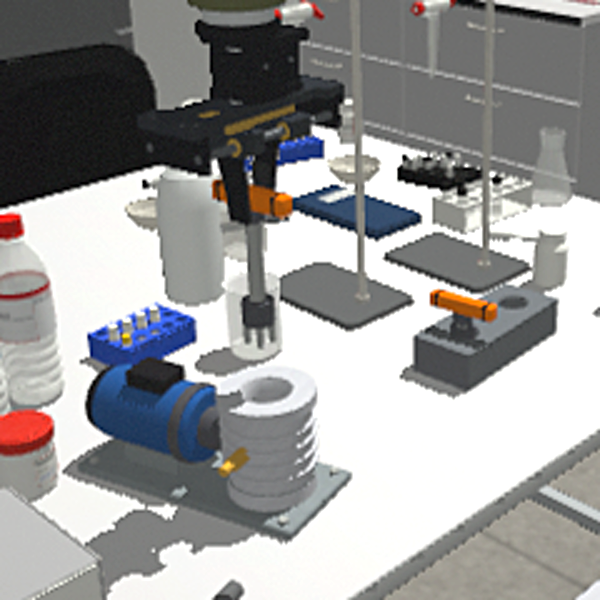

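The driver hangs upright, shaft at (255,265) and pins at (258,345) in the crop, above and behind the bore mouth at (268,390). I'll compare the socket axis with the bore axis from the depth data.

```bash
python3 - <<'E'
from h import *
c=dict(np.load('last_scene.npz'));W=cloud(c);cc=-c['R'].T@c['t']
v0,u0=np.mgrid[:384,:512]
def axis(zlo,zhi,rad,tag):
    m=(W[...,2]>zlo)&(W[...,2]<zhi)&(np.hypot(W[...,0]-.475,W[...,1]-.22)<.04)
    for v in sorted(set(v0[m])):
        us=u0[v][m[v]]; um=(us.min()+us.max())/2
        p=W[v,int(round(um))]; d=p-cc; h=d[:2]/np.hypot(*d[:2])
        # ray through mid-pixel column
        K=c['K'];ray=c['R'].T@np.array([(um-K[0,2])/K[0,0],(v-K[1,2])/K[1,1],1]); z=c['z_map'][v,int(round(um))]
        P=cc+ray*z
        print(tag,v,us.min(),us.max(),(P*1000).round(1),'axis',((P[:2]+h*rad)*1000).round(1))
axis(.205,.223,.016,'sock');axis(.23,.275,.008,'shaft')
c=dict(np.load('last_scene.npz'))
# bore from scene cloud: ring top face
m=(abs(W[...,2]-.125)<.005)&(np.hypot(W[...,0]-.475,W[...,1]-.22)<.06)
q=W[m];print(cv2.minEnclosingCircle((q[:,:2]*1000).astype(np.float32)),q.mean(0))
E
```

```text
sock 197 186 186 [482.1 205.4 222.4] axis [494.7 195.5]
sock 198 187 187 [476.2 207.2 222.2] axis [488.8 197.3]
sock 199 177 189 [471.7 222.9 226.5] axis [484.3 213.1]
sock 200 185 189 [462.7 218.2 225.1] axis [475.2 208.3]
sock 201 177 189 [467.9 226.2 223.6] axis [480.6 216.4]
sock 202 177 189 [465.  228.6 222.8] axis [477.7 218.8]
sock 203 177 189 [464.4 229.3 220.6] axis [477.1 219.5]
sock 204 177 189 [462.8 230.7 219. ] axis [475.5 221. ]
sock 205 177 189 [462.4 231.3 216.7] axis [475.  221.5]
sock 206 177 189 [462.4 231.5 214.1] axis [475.1 221.7]
sock 207 177 188 [465.6 230.7 210.2] axis [478.3 221. ]
sock 208 177 188 [466.5 230.2 207. ] axis [479.2 220.5]
sock 209 180 183 [467.6 232.5 204.8] axis [480.4 222.7]
shaft 181 179 185 [467.  225.7 275.1] axis [473.4 220.8]
shaft 182 179 185 [469.2 224.2 271.5] axis [475.5 219.3]
shaft 183 179 185 [469.9 223.8 268.6] axis [476.3 219. ]
shaft 184 179 185 [471.1 223.2 265.5] axis [477.4 218.3]
shaft 185 179 185 [469.5 224.6 263.9] axis [475.8 219.7]
shaft 186 179 185 [469.6 224.7 261.4] axis [475.9 219.8]
shaft 187 179 185 [470.2 224.5 258.6] axis [476.5 219.6]
shaft 188 179 185 [470.8 224.2 255.7] axis [477.1 219.3]
shaft 189 179 185 [469.7 225.2 253.8] axis [476.1 220.4]
shaft 190 179 185 [471.5 224.1 250.4] axis [477.8 219.2]
shaft 191 179 185 [470.3 225.2 248.5] axis [476.6 220.4]
shaft 192 179 185 [469.  226.4 246.7] axis [475.4 221.5]
shaft 193 179 185 [470.8 225.2 243.2] axis [477.2 220.3]
shaft 194 179 185 [469.8 226.2 241.3] axis [476.1 221.4]
shaft 195 180 185 [470.5 224.4 237.8] axis [476.8 219.5]
shaft 196 180 185 [468.6 226.1 236.4] axis [475.  221.2]
shaft 197 180 185 [467.2 227.3 234.6] axis [473.6 222.5]
shaft 198 182 183 [469.1 226.1 231. ] axis [475.5 221.2]
((473.43280029296875, 220.4876708984375), 52.91299819946289) [0.47002554 0.22293262 0.12396859]
```

The axes agree within about 1 mm. I'll lower in stages and watch the force.

```bash
python3 -m creep '[{"x":-0.001,"y":0,"z":-0.02,"spin":0},{"x":-0.001,"y":0,"z":-0.04,"spin":0},{"x":-0.001,"y":0,"z":-0.05,"spin":0},{"x":-0.001,"y":0,"z":-0.06,"spin":0},{"x":-0.001,"y":0,"z":-0.07,"spin":0},{"x":-0.001,"y":0,"z":-0.08,"spin":0},{"x":-0.001,"y":0,"z":-0.08,"spin":0}]'
python3 -m creep '[{"x":0,"y":0,"z":-0.01,"spin":0},{"x":0,"y":0,"z":-0.02,"spin":0},{"x":0,"y":0,"z":-0.03,"spin":0},{"x":0,"y":0,"z":-0.04,"spin":0},{"x":0,"y":0,"z":-0.045,"spin":0},{"x":0,"y":0,"z":-0.045,"spin":0}]'
```

```text
time: 10.07
ee_pos: [0.4744, 0.2201, 0.2184]
eef_rot: [0.662, 0.749, -0.0, -0.0]
ft_force: [-0.7, -0.7, -3.3]
width: 0.0231
time: 10.82
ee_pos: [0.4746, 0.2202, 0.1737]
eef_rot: [0.662, 0.749, -0.0, -0.0]
ft_force: [0.5, -1.3, -3.4]
width: 0.0233
```

```bash
python3 -m creep '[{"x":0,"y":0,"z":-0.003,"spin":0},{"x":0,"y":0,"z":-0.006,"spin":0},{"x":0,"y":0,"z":-0.009,"spin":0},{"x":0,"y":0,"z":-0.009,"spin":0}]'
```

```text
time: 11.32
ee_pos: [0.4746, 0.2202, 0.1648]
eef_rot: [0.662, 0.749, -0.0, -0.0]
ft_force: [0.1, 0.1, -3.4]
width: 0.0228
```

The pins are about 5 mm below the nut top with no resistance, so they're between the fins. I'll go on to the floor.

```bash
python3 -m creep '[{"x":0,"y":0,"z":-0.003,"spin":0},{"x":0,"y":0,"z":-0.006,"spin":0},{"x":0,"y":0,"z":-0.009,"spin":0},{"x":0,"y":0,"z":-0.011,"spin":0},{"x":0,"y":0,"z":-0.011,"spin":0}]'; python3 -c "
from bench import r;s=r.read_state();print(s['torque'])"
```

```text
time: 11.95
ee_pos: [0.4747, 0.2202, 0.1539]
eef_rot: [0.663, 0.749, -0.0, -0.0]
ft_force: [-0.7, -0.4, -3.0]
width: 0.0232
[ 0.10316385 -0.12814612  0.0252704 ]
```

```bash
P='from bench import r;s=r.read_state();print("T",s["torque"],s["joint_positions"][[2,6]])'
python3 -m creep '[{"x":0,"y":0,"z":0,"spin":-6},{"x":0,"y":0,"z":0,"spin":-12},{"x":0,"y":0,"z":0,"spin":-18},{"x":0,"y":0,"z":0,"spin":-24}]'; python3 -c "$P"
python3 -m creep '[{"x":0,"y":0,"z":0,"spin":-6},{"x":0,"y":0,"z":0,"spin":-12},{"x":0,"y":0,"z":0,"spin":-18},{"x":0,"y":0,"z":0,"spin":-24}]'; python3 -c "$P"
```

```text
time: 12.45
ee_pos: [0.4746, 0.2198, 0.154]
eef_rot: [0.805, 0.594, -0.0, 0.0]
ft_force: [-0.7, -1.8, -1.9]
width: 0.0229
T [-0.51231782  0.12076599  0.13702674] [-0.93420146  0.57136964]
time: 12.95
ee_pos: [0.4744, 0.2199, 0.154]
eef_rot: [0.911, 0.413, -0.0, 0.0]
ft_force: [-2.0, -1.5, -2.2]
width: 0.0232
T [-0.4772518   0.35959301  0.17663664] [-0.87085857  0.17129954]
```

Turning shows about 0.14–0.18 N m, roughly the nut's friction. I'll go on in smaller steps to the stop.

```bash
P='from bench import r;s=r.read_state();x,y=s["eef_rot"][:2];import numpy as np;print("T",s["torque"],np.degrees(np.arctan2(2*x*y,x*x-y*y)))'
python3 -m creep '[{"x":0,"y":0,"z":0,"spin":-4},{"x":0,"y":0,"z":0,"spin":-8},{"x":0,"y":0,"z":0,"spin":-8}]'; python3 -c "$P"
python3 -m creep '[{"x":0,"y":0,"z":0,"spin":-3},{"x":0,"y":0,"z":0,"spin":-6},{"x":0,"y":0,"z":0,"spin":-6}]'; python3 -c "$P"
python3 -m creep '[{"x":0,"y":0,"z":0,"spin":-3},{"x":0,"y":0,"z":0,"spin":-6},{"x":0,"y":0,"z":0,"spin":-6}]'; python3 -c "$P"
```

```text
time: 13.32
ee_pos: [0.4744, 0.2201, 0.1541]
eef_rot: [0.937, 0.351, -0.0, 0.0]
ft_force: [-2.2, -1.4, -2.1]
width: 0.023
T [-0.481516    0.49320831  0.04488164] 41.047603605821145
time: 13.7
ee_pos: [0.4744, 0.2202, 0.154]
eef_rot: [0.953, 0.302, -0.0, 0.0]
ft_force: [-2.3, -1.1, -1.9]
width: 0.0232
T [-0.41621982  0.61398791  0.02752811] 35.12268851828457
time: 14.08
ee_pos: [0.4745, 0.2202, 0.154]
eef_rot: [0.968, 0.252, -0.0, 0.0]
ft_force: [-1.7, -0.4, -1.5]
width: 0.023
T [-0.47102312  0.72341396  0.06755829] 29.139801042076076
```

```bash
P='from bench import r;s=r.read_state();x,y=s["eef_rot"][:2];import numpy as np;print("T",s["torque"],np.degrees(np.arctan2(2*x*y,x*x-y*y)))'
python3 -m creep '[{"x":0,"y":0,"z":0,"spin":-3},{"x":0,"y":0,"z":0,"spin":-6}]'; python3 -c "$P"
python3 -m creep '[{"x":0,"y":0,"z":0,"spin":-3},{"x":0,"y":0,"z":0,"spin":-6}]'; python3 -c "$P"
python3 w.py k.png; python3 - <<'E'
from h import *
c=dict(np.load('last_wrist.npz'));W=cloud(c);hsv=cv2.cvtColor(c['pixels'],cv2.COLOR_BGR2HSV)
m=(hsv[...,0]<14)&(hsv[...,1]>150)&(W[...,2]>.175)&(W[...,2]<.2)
q=W[m];print(len(q),cv2.minAreaRect((q[:,:2]*1000).astype(np.float32)),np.percentile(q[:,2],[5,50,95]))
E
```

```text
time: 14.32
ee_pos: [0.4745, 0.2203, 0.154]
eef_rot: [0.98, 0.2, -0.0, -0.0]
ft_force: [-2.5, -1.0, -1.4]
width: 0.0229
T [-0.42146409  0.81887884  0.13603018] 23.09084602579019
time: 14.58
ee_pos: [0.4745, 0.2204, 0.154]
eef_rot: [0.989, 0.149, -0.0, -0.0]
ft_force: [-2.1, -1.2, -1.5]
width: 0.0234
T [-0.27263703  0.77408277  0.3344091 ] 17.096894222210114
[0.47449208 0.22039963 0.15405821] [ 9.89077040e-01  1.47399433e-01 -1.20468417e-04 -5.07019724e-05] [ 0.18504177  0.2387185  -0.79450047  1.77417281  0.18150674  1.20428822
 -0.36490157]
toolx yaw 16.952499774335127
2172 ((470.7511901855469, 227.1461639404297), (17.24246597290039, 71.98917388916016), 17.941028594970703) [0.18833289 0.19173944 0.19292362]
```

View pics/k.png

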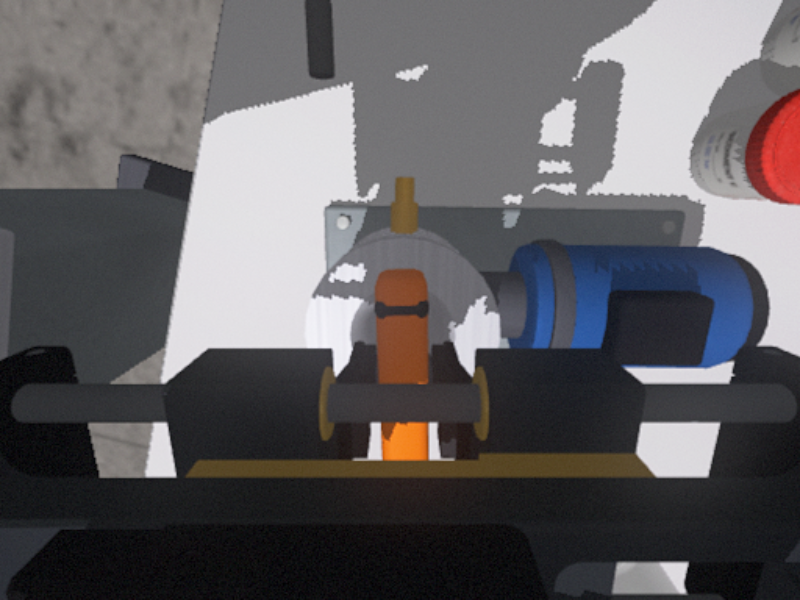

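The bar has followed the tool (about -72°). Torque has begun to rise, 0.14 to 0.33 N m, near the predicted stop of about -70°. A little further will confirm it.

```bash
P='from bench import r;s=r.read_state();x,y=s["eef_rot"][:2];import numpy as np;print("T",s["torque"],np.degrees(np.arctan2(2*x*y,x*x-y*y)))'
python3 -m creep '[{"x":0,"y":0,"z":0,"spin":-2},{"x":0,"y":0,"z":0,"spin":-3},{"x":0,"y":0,"z":0,"spin":-3}]'; python3 -c "$P"
python3 -m creep '[{"x":0,"y":0,"z":0,"spin":-2},{"x":0,"y":0,"z":0,"spin":-3},{"x":0,"y":0,"z":0,"spin":-3}]'; python3 -c "$P"
```

```text
time: 15.0
ee_pos: [0.4746, 0.2204, 0.1541]
eef_rot: [0.992, 0.123, -0.0, -0.0]
ft_force: [-3.1, -1.6, -1.3]
width: 0.023
T [-0.26738686  0.88214741  0.7315257 ] 14.073605013296138
time: 15.38
ee_pos: [0.4749, 0.2202, 0.1541]
eef_rot: [0.995, 0.096, 0.0, -0.0]
ft_force: [-1.7, -1.3, -1.0]
width: 0.0233
T [-0.27995129  0.6267222   0.63831342] 10.983159824332988
```

Torque reached 0.73 N m, six times friction, and then the pads slipped slightly: the nut is at its stop. I'll relieve the wind-up, staying within the pin backlash, lift out and carry the driver back.

```bash
python3 -m creep '[{"x":0,"y":0,"z":0,"spin":4},{"x":0,"y":0,"z":0,"spin":9},{"x":0,"y":0,"z":0,"spin":9},{"x":0,"y":0,"z":0.01,"spin":9},{"x":0,"y":0,"z":0.02,"spin":9},{"x":0,"y":0,"z":0.04,"spin":9},{"x":0,"y":0,"z":0.06,"spin":9},{"x":0,"y":0,"z":0.08,"spin":9},{"x":0,"y":0,"z":0.1,"spin":9},{"x":0,"y":0,"z":0.12,"spin":9},{"x":0,"y":0,"z":0.14,"spin":9},{"x":0,"y":0,"z":0.145,"spin":9}]'
python3 -m creep '[{"x":0.002,"y":-0.02,"z":0,"spin":5},{"x":0.005,"y":-0.06,"z":0,"spin":12},{"x":0.01,"y":-0.1,"z":0,"spin":19},{"x":0.015,"y":-0.15,"z":0,"spin":26},{"x":0.02,"y":-0.2,"z":0,"spin":33},{"x":0.025,"y":-0.25,"z":0,"spin":40},{"x":0.03,"y":-0.3,"z":0,"spin":47},{"x":0.035,"y":-0.35,"z":0,"spin":54},{"x":0.04,"y":-0.39,"z":0,"spin":61},{"x":0.043,"y":-0.42,"z":0,"spin":68},{"x":0.045,"y":-0.44,"z":0,"spin":75},{"x":0.0455,"y":-0.447,"z":0,"spin":75}]'
python3 -m creep '[{"x":0,"y":0,"z":0,"spin":0},{"x":0,"y":0,"z":0,"spin":0}]'
python3 - <<'E'
from h import *
c=cam('scene');W=cloud(c);cc=-c['R'].T@c['t'];K=c['K']
v0,u0=np.mgrid[:384,:512];s=r.read_state();e=s['ee_pos'];print(e)
def axis(zlo,zhi,rad,tag):
    m=(W[...,2]>zlo)&(W[...,2]<zhi)&(np.hypot(W[...,0]-e[0],W[...,1]-e[1])<.04)
    R=[]
    for v in sorted(set(v0[m])):
        us=u0[v][m[v]]
        if np.ptp(us)<4: continue
        um=(us.min()+us.max())/2;z=c['z_map'][v,int(round(um))]
        P=cc+c['R'].T@np.array([(um-K[0,2])/K[0,0],(v-K[1,2])/K[1,1],1])*z
        h=(P-cc)[:2];R.append(P[:2]+h/np.hypot(*h)*rad)
    print(tag,len(R),np.median(R,0))
axis(.207,.22,.016,'sock');axis(.235,.275,.008,'shaft')
cv2.imwrite('pics/l.png',cv2.resize(c['pixels'][60:260,200:400],(600,600),interpolation=cv2.INTER_CUBIC))
t=cam('top');W=cloud(t);u,v=u0,v0;z=W[...,2];p=W[(abs(z-.05)<.007)&(u>230)&(u<312)&(v>190)&(v<236)];print(cv2.minAreaRect((p[:,:2]*1000).astype(np.float32)))
E
```

```text
time: 16.88
ee_pos: [0.4752, 0.2208, 0.3009]
eef_rot: [0.985, 0.174, 0.001, -0.0]
ft_force: [0.5, 0.0, -3.9]
width: 0.0229
time: 18.38
ee_pos: [0.5199, -0.228, 0.2984]
eef_rot: [0.677, 0.736, -0.0, -0.0]
ft_force: [-0.5, -0.4, -3.4]
width: 0.0232
time: 18.62
ee_pos: [0.5204, -0.2254, 0.2992]
eef_rot: [0.676, 0.737, 0.0, -0.0]
ft_force: [1.1, 0.6, -3.5]
width: 0.0235
[ 0.52038751 -0.22555208  0.29923374]
sock 4 [ 0.52017675 -0.2254448 ]
shaft 12 [ 0.52000334 -0.22557908]
((512.587890625, -139.44744873046875), (84.74578094482422, 134.44895935058594), 4.943976879119873)
```

View pics/l.png

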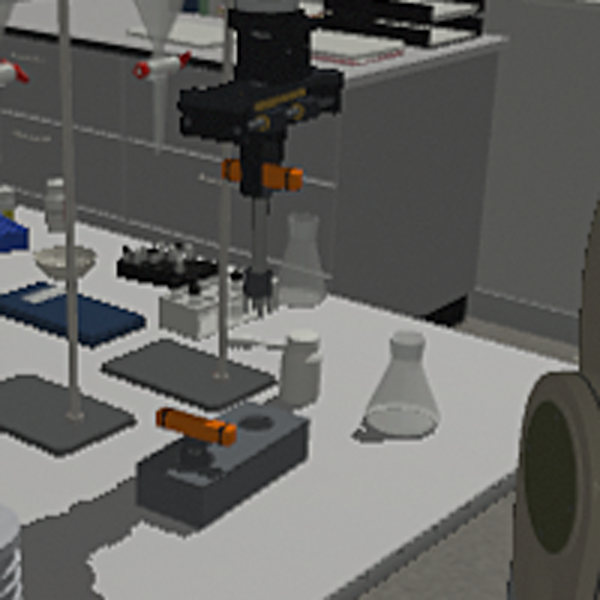

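The driver hangs upright above the empty right well, which is at (262,422) in the crop. Its axis is at (.520,-.2255) and the well is at about (.520,-.227). I'll lower it.

```bash
python3 -m creep '[{"x":0,"y":-0.002,"z":-0.03,"spin":0},{"x":0,"y":-0.002,"z":-0.06,"spin":0},{"x":0,"y":-0.002,"z":-0.09,"spin":0},{"x":0,"y":-0.002,"z":-0.11,"spin":0},{"x":0,"y":-0.002,"z":-0.12,"spin":0},{"x":0,"y":-0.002,"z":-0.13,"spin":0},{"x":0,"y":-0.002,"z":-0.13,"spin":0}]'
python3 -m creep '[{"x":0,"y":0,"z":-0.01,"spin":0},{"x":0,"y":0,"z":-0.02,"spin":0},{"x":0,"y":0,"z":-0.027,"spin":0},{"x":0,"y":0,"z":-0.032,"spin":0},{"x":0,"y":0,"z":-0.034,"spin":0},{"x":0,"y":0,"z":-0.034,"spin":0}]'
```

```text
time: 19.6
ee_pos: [0.5201, -0.2286, 0.1689]
eef_rot: [0.675, 0.737, -0.0, -0.0]
ft_force: [-0.6, 0.1, -2.4]
width: 0.0233
time: 20.35
ee_pos: [0.5203, -0.2288, 0.1351]
eef_rot: [0.675, 0.737, 0.0, -0.0]
ft_force: [0.7, -0.0, -3.6]
width: 0.0231
```

```bash
python3 -m creep '[{"x":0,"y":0.001,"z":-0.0015,"spin":0},{"x":0,"y":0.001,"z":-0.002,"spin":0}]'
python3 -m creep '[{"x":0,"y":0,"z":0,"spin":0},{"x":0,"y":0,"z":0,"spin":0},{"x":0,"y":0,"z":0,"spin":0},{"x":0,"y":0,"z":0,"spin":0},{"x":0,"y":0,"z":0.01,"spin":0},{"x":0,"y":0,"z":0.03,"spin":0},{"x":0,"y":0,"z":0.06,"spin":0},{"x":0,"y":0,"z":0.1,"spin":0},{"x":0,"y":0,"z":0.14,"spin":0},{"x":0,"y":0,"z":0.17,"spin":0},{"x":0,"y":0,"z":0.18,"spin":0},{"x":0,"y":0,"z":0.18,"spin":0}]' 0.06
python3 - <<'E'
from h import *
c=cam('scene');t=cam('top')
cv2.imwrite('pics/m.png',cv2.resize(c['pixels'][80:310,60:400],(800,541),interpolation=cv2.INTER_CUBIC))
E
python3 m.py | grep -v scene
```

```text
time: 20.6
ee_pos: [0.521, -0.2279, 0.1341]
eef_rot: [0.675, 0.737, 0.0, 0.001]
ft_force: [-1.0, 0.8, 5.8]
width: 0.023
time: 22.1
ee_pos: [0.5203, -0.2277, 0.313]
eef_rot: [0.675, 0.737, 0.0, 0.0]
ft_force: [0.1, 0.4, -0.4]
width: 0.0599
top [ 77 154  20  19 280] z 0.077 mean [0.6881 0.4547 0.0731] rect [688.4 455.7] [59.9 62.3] 39.3
top [ 99 159  19  18 277] z 0.076 mean [0.673  0.3816 0.0732] rect [673.  382.3] [61.8 57.7] 89.0
top [ 54 162  19  18 272] z 0.077 mean [0.6637 0.5318 0.0733] rect [663.3 532.1] [61.6 58. ] 85.0
top [256 216   6  14  70] z 0.098 mean [ 0.492  -0.1202  0.0957] rect [ 490.3 -119.7] [42.  16.2] 0.0
pump 652 mean [0.4747 0.2203 0.1243] rect ((474.6107177734375, 219.91847229003906), (98.47312927246094, 98.60991668701172), 8.067981719970703)
((475.0005798339844, 220.21282958984375), 50.49468231201172)
stand 402 mean [ 0.5063 -0.1104  0.0496] rect ((512.5604248046875, -138.7083282470703), (84.82936096191406, 133.07797241210938), 4.934548854827881)
flask 760 mean [ 0.4638 -0.2766  0.6123] rect ((456.69580078125, -343.6243896484375), (225.1348419189453, 67.2540283203125), 89.71785736083984)
bottle 634 mean [ 0.527  -0.2474  0.7159] rect ((527.9838256835938, -248.22024536132812), (48.293251037597656, 36.97874069213867), 89.51172637939453)
beaker 229 mean [0.7407 0.0317 0.0716] rect ((735.51904296875, 29.23112678527832), (70.52611541748047, 69.88105010986328), 72.84003448486328)
```

View pics/m.png

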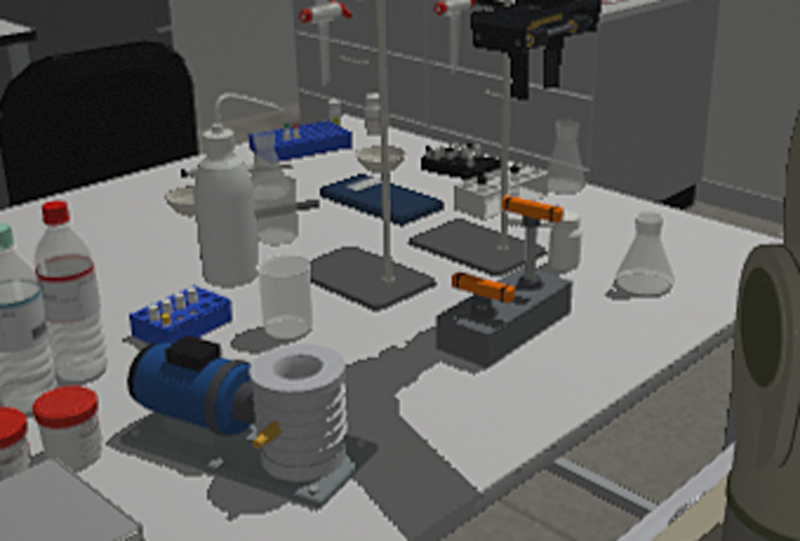

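Both drivers stand in the stand: long bar at (533,208), short at (483,287). The beaker, bottle and flask are upright and the gripper is clear. I'll hand in.

```bash
python3 -c "
from bench import r;print(r.close_job())"
```

```text
the job is handed in; nothing more can be done
None
```

The nut is tight against its stop, and the long driver is back upright in its well. I handed the job in at about 22 s of robot time.

**Tightening:** The pins dropped between the fins without resistance and went to about 2 mm above the bore floor. I turned the driver clockwise about 80° until the torque climbed from friction level (about 0.14 N m) to 0.73 N m near the predicted angle. The pads then slipped a little. The nut angle itself could not be seen, so "tight" rests on that torque and angle.

**Last checks:**
- **Drivers:** The final scene picture shows both standing upright in the stand.
- **Glassware and bottle:** All are upright, and the beaker measures within 1 mm of its start position. The final top-camera readings for the flask, the bottle and the long bar were blocked by the arm, so for those I have only the scene picture.

**What went wrong or disagreed:**
- **First grip:** It closed on air, because the real fingertips were about 35 mm higher than the reported tool position and `r.nose_length` implied. I found this in the wrist depth map, and the second grip, 34 mm lower, held.
- **Opening reading:** It showed 23 mm on the 18 mm bar, and I did not resolve why.
- **Refused moves:** The first two move calls were refused over a format error and moved nothing.

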